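Snap the four side clips of a parts box shut on its sloping stand

ROBOT

A 7-joint arm with a two-finger parallel gripper is mounted at the origin on the work surface. World frame = base frame: x ahead of the robot, y to its left, z up, the work surface at z = 0. Lengths are in m, angles in degrees, forces in N, time in s.
With the tool pointing down it reaches from about 0.425 to 0.875 m from the base axis. Payload 4.7 kg.
Tool frame: the origin (TCP) lies on the mounting face of the last link; the fingertips stand 182 mm ahead of it and the grasp point (between the pads) lies 164 mm ahead of it; z points along the fingers, y is the line along which they close (so a half turn about z gives the same grasp; the last joint's range is limited). The gripper opens to 87 mm and grips with 3 to 60 N. Pads are 19 mm wide; open, the fingers measure 117 mm over their backs; the gripper's body (75 mm by 190 mm) begins 51 mm behind the grasp point.
Start: joints at [77.126, 18.392, -4.016, 83.108, 1.295, 78.541, -3.26], TCP at [0.154, -0.632, 0.405] pointing down, gripper open.
Joint ranges: [-163.93, 163.93], [-17.29, 119.83], [-79.2, 71.16], [3.27, 140.29], [-89.18, 269.18], [5.43, 117.66], [-154.24, 154.24]. Speed limits (degrees/s): [147.25, 147.25, 180, 180, 180, 180, 180].

INTERFACE

Orientations are given as [roll, pitch, yaw] about the fixed x, y, z axes, in that order (R = Rz(yaw) Ry(pitch) Rx(roll)).
In Python, from cell import env gives the robot as it stands.
- The arm moves only by the tool servo_tool, never from a script. Its argument "plan" is a list of rows, each an object with "xyz": the shift along the tool's x, y, z in cm, a list of three; "twist": the turn, a rotation vector about the tool's x, y, z in degrees, a list of three; "jaw": the closure, from 0 (fully open) to 1 (shut). In form: [{"xyz": [x, y, z], "twist": [wx, wy, wz], "jaw": jaw}, ...]. A call has 1 to 10 rows; each row is the pose to reach, as a shift and turn from the pose commanded when the call began, along the tool's axes at that moment; what a row does not reach only later rows make up. A row lasts 1/12 s, in which the tool goes at most 41.7 mm and 7.16 degrees, less where a joint would pass 70% of its speed; a pose out of reach is approached as far as the arm can. A call with a gripper value outside its range is refused whole. The fingers move at their own pace and stop on an object; "newtons" is the grip in N (left out, the last holds). Time passes only in rows, so rows that repeat a pose let the fingers close. It gives the time, the measured TCP pose, the force, the opening and the grip force at its end, in the units of the state.
- env.get_obs(): the state, without advancing time (a new reading comes with each control period).
- env.read_camera(name): name is "scene" or "side" or "wrist"; returns a dict with "img" (420x560x3 uint8, red, green, blue), "camera_matrix" (3x3 intrinsics, pixels), "R" (3x3) and "t" (3): a world point X has camera coordinates R X + t. Camera axes: x right, y down, z forward; pixel columns grow to the right and rows downward; lengths in m; the calibration is good to about 2 mm. The wrist camera is an equidistant fisheye: a pixel r from the principal point sees the ray r / f radians off the axis. A picture is of the moment at which its call begins. There is no depth.
- env.sign_off(): hands the job in; it is judged then, once.
The state is a dict: "time_s": time; "qpos": joint angles; "joint_velocities": joint speeds; "effort": joint torques, N m; "tool_pos": TCP position; "tool_rot": TCP orientation; "force": force on the tool from outside, world axes, zero at the start; "wrist_torque": the same for the moment, N m; "grip_width": finger opening in m; "grasp_force": force on a finger pad.
Only numpy, scipy, OpenCV 4.12 (cv2) and the standard library are available. Lean on these libraries where they do the work, as an engineer would, in place of code of your own. Each camera call takes 0.05 s, during which the arm holds its last target. There are 200 camera calls.

TASK

Close the clear parts box on the sloping stand: fold each of the four orange side clips down and press it home until it snaps shut against the wall. Press firmly but without forcing anything (no more than 50 N), and leave the other things on the bench where they are.

Things in the scene. Friction and masses are not known exactly. Their poses are not given: they have to be found in the camera images.
- stand: grey sheet-steel stand, fixed to the bench, about 166 x 196 mm; origin on the bench under the middle of its deck, x axis level and pointing up-slope, z up. The deck slopes 28 degrees, its low edge towards the robot's left; the middle of the deck is 65 mm up. A lip 20 mm high along the low edge and guides 22 mm high at both ends keep the box in.
- lid_top (a point): centre of the top of the lid of the clear parts box on the stand (moves with the box). Axes of the box: x up-slope along its short side, y along its long side, away from the robot, z out of the lid (leaning 28 degrees from vertical). Box body 130 (x) x 160 (y) x 74 mm, straight walls; lid 142 x 172 x 10 mm, already in place, its top 84 mm above the deck.
- box (a joint): where the box stands between the end guides of the stand, m along the y of lid_top, 0 = midway, -0.008 and 0.008 = against a guide. The box is heavy with metal parts but not fastened: pushed endways with more than about 4 N it slides until it meets the guide; it cannot move along its x.
- hinge_low (a point): middle of the hinge line of the orange low clip, on the low long side of the box, towards the robot's left (outward is -x of lid_top); on the box, 5 mm below the lid's top, 2 mm outside the lid's edge, axes as lid_top; does not turn with the clip. The hinge line runs along that edge. The wall leans over by 28 degrees here: the shut clip lies up to 17 mm behind the lid's edge as seen from above.
- pad_low (a point): point on the outer (upper, when open) face of the low clip, mid-width, 28 mm from its hinge line: where a finger presses. Clip: flat orange flap 70 mm wide, 36 mm from hinge to free edge, 4 mm thick.
- clip_low (a joint): angle of the low clip, rad: 0 = wide open, standing 20 degrees above the plane of the lid; 0.35 = level with the lid; 1.92 = shut, along the wall (its stop). It resists more and more beyond 0.5 (about 11 N at the pad from 0.9 to 1.4), gives way past about 1.72 and snaps shut; let go before that, it springs open again.
- hinge_high (a point): middle of the hinge line of the orange high clip, on the high long side (outward is +x of lid_top); on the box, 5 mm below the lid's top, 2 mm outside the lid's edge, axes as lid_top; does not turn with the clip. The hinge line runs along that edge.
- pad_high (a point): point on the outer (upper, when open) face of the high clip, mid-width, 28 mm from its hinge line: where a finger presses. Clip: flat orange flap 70 mm wide, 36 mm from hinge to free edge, 4 mm thick.
- clip_high (a joint): angle of the high clip, rad: 0 = wide open, standing 20 degrees above the plane of the lid; 0.35 = level with the lid; 1.92 = shut, along the wall (its stop). It resists more and more beyond 0.5 (about 11 N at the pad from 0.9 to 1.4), gives way past about 1.72 and snaps shut; let go before that, it springs open again.
- hinge_far (a point): middle of the hinge line of the orange far clip, on the end away from the robot (outward is +y of lid_top); on the box, 5 mm below the lid's top, 2 mm outside the lid's edge, axes as lid_top; does not turn with the clip. The hinge line runs along that edge.
- pad_far (a point): point on the outer (upper, when open) face of the far clip, mid-width, 28 mm from its hinge line: where a finger presses. Clip: flat orange flap 70 mm wide, 36 mm from hinge to free edge, 4 mm thick.
- clip_far (a joint): angle of the far clip, rad: 0 = wide open, standing 20 degrees above the plane of the lid; 0.35 = level with the lid; 1.92 = shut, along the wall (its stop). It resists more and more beyond 0.5 (about 11 N at the pad from 0.9 to 1.4), gives way past about 1.72 and snaps shut; let go before that, it springs open again.
- hinge_near (a point): middle of the hinge line of the orange near clip, on the end towards the robot (outward is -y of lid_top); on the box, 5 mm below the lid's top, 2 mm outside the lid's edge, axes as lid_top; does not turn with the clip. The hinge line runs along that edge.
- pad_near (a point): point on the outer (upper, when open) face of the near clip, mid-width, 28 mm from its hinge line: where a finger presses. Clip: flat orange flap 70 mm wide, 36 mm from hinge to free edge, 4 mm thick.
- clip_near (a joint): angle of the near clip, rad: 0 = wide open, standing 20 degrees above the plane of the lid; 0.35 = level with the lid; 1.92 = shut, along the wall (its stop). It resists more and more beyond 0.5 (about 11 N at the pad from 0.9 to 1.4), gives way past about 1.72 and snaps shut; let go before that, it springs open again.
- closed_box: second clear box, grey clips already shut, 150 x 180 x 84 mm, stands flat; bystander; origin under its middle
- blue_bin: blue pick bin 170 x 105 x 78 mm with zinc parts; bystander; origin under its middle
- tape_roll: roll of brown tape, 96 mm across, 48 mm high, lying flat; bystander; origin under its middle
- screwdriver: red screwdriver; bystander; origin under its middle
- bracket: steel angle bracket 60 x 40 x 54 mm; bystander; origin under its foot
- profile_offcut: aluminium profile 30 x 140 x 30 mm; bystander; origin under its middle
- pipe_clamp: steel pipe clamp with a stub of blue pipe, 50 x 50 x 30 mm; bystander; origin under its middle

How it is judged:
By the outcome, as a careful person would: the job done as asked, in the order asked, and still so for the second after the job is handed in, with the robot touching nothing.
It also fails if it takes over 56 s, if anything falls off the work surface, if the arm or the gripper's body presses on something with over 40 N, if the wrist force passes 120 N, or if a joint passes its speed limit or range.

## Working session

There is one attempt and no reset: what is moved stays moved. The work goes in short steps, Python scripts to look and compute and a tool call to move; the robot and the scene stay as the last step left them, time stands still between calls to the robot, and variables do not carry over. Pictures are saved under pics/ and viewed, at most 10 in all, crops included, and the job is handed in when it is done.

Besides the shell and the picture viewer there is one more tool, called after ">>>" by a JSON object that holds its "method" and its "body", one argument or row to a line. servo_tool: Moves the arm, as the interface text tells. Its arguments: {"type":"object","properties":{"plan":{"type":"array","items":{"type":"object","properties":{"xyz":{"type":"array","items":{"type":"number"}},"twist":{"type":"array","items":{"type":"number"}},"jaw":{"type":"number"}}}},"newtons":{"type":"number"}},"required":["plan"]}

```bash
ls; mkdir -p pics; python3 - <<'E'
from cell import env
import cv2,numpy as np
o=env.get_obs(); print({k:np.round(v,3).tolist() for k,v in o.items()})
for n in("scene","side"):
    c=env.read_camera(n); cv2.imwrite(f"pics/{n}0.png",c["img"][...,::-1]); np.savez(f"pics/{n}0.npz",**c)
    print(n,np.round(c["camera_matrix"],1).tolist(),np.round(c["R"],3).tolist(),np.round(c["t"],3).tolist(), np.round(-c["R"].T@c["t"],3))
E
```

```text
pics
{'time_s': 0.0, 'qpos': [77.125, 18.44, -4.014, 83.174, 1.295, 78.541, -3.259], 'joint_velocities': [-0.026, -0.001, 0.073, 0.016, -0.012, -0.047, 0.04], 'effort': [-0.0, -49.129, -0.404, -31.253, -0.064, 0.044, 0.0], 'tool_pos': [0.154, -0.631, 0.404], 'tool_rot': [-179.891, 0.007, 13.684], 'force': [0.566, 0.157, -0.326], 'wrist_torque': [0.002, 0.019, -0.032], 'grasp_force': 0.0, 'grip_width': 0.087}
scene [[528.7, 0.0, 278.7], [0.0, 528.7, 211.9], [0.0, 0.0, 1.0]] [[-0.17, 0.985, 0.015], [0.827, 0.151, -0.541], [-0.536, -0.079, -0.841]] [0.037, -0.436, 1.874] [1.371 0.178 1.339]
side [[433.2, 0.0, 283.7], [0.0, 433.2, 213.9], [0.0, 0.0, 1.0]] [[-0.907, -0.421, 0.002], [-0.328, 0.703, -0.631], [0.264, -0.573, -0.776]] [0.567, 0.259, 0.887] [0.364 0.566 0.85 ]
```

View pics/scene0.png

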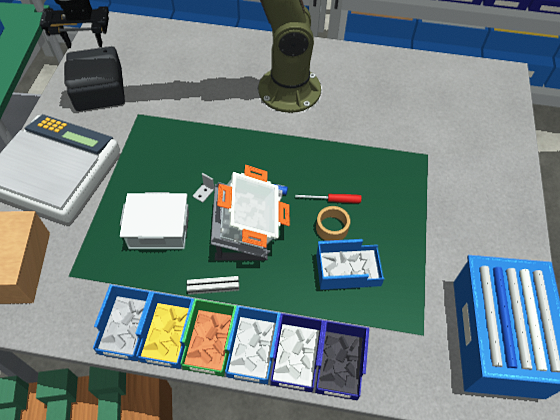

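View pics/side0.png

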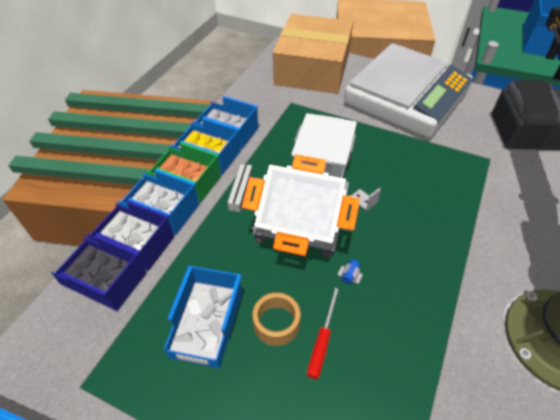

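The scene view shows the four orange clips near (257,172), far (257,238), low (285,213) and high (224,196). The side view has them at (349,212), (254,193), (291,243) and (309,163). I'll triangulate these four points.

```bash
cat > h.py <<'E'
import numpy as np,cv2
from scipy.spatial.transform import Rotation as Ro
def orange(img):
    h=cv2.cvtColor(img,cv2.COLOR_RGB2HSV)
    return cv2.inRange(h,(6,190,130),(18,255,255))
def near_blob(m,p,rad=25):
    n,l,s,c=cv2.connectedComponentsWithStats(m)
    k=[i for i in range(1,n) if s[i,4]>8 and np.hypot(*(c[i]-p))<rad]
    ys,xs=np.where(np.isin(l,k))
    hull=cv2.convexHull(np.c_[xs,ys].astype(np.int32)); M=cv2.moments(hull)
    return np.array([M['m10']/M['m00'],M['m01']/M['m00']]),s[k,4].tolist(),cv2.minAreaRect(hull)[1]
def P(c): return c["camera_matrix"]@np.c_[c["R"],c["t"]]
def tri(c1,p1,c2,p2):
    X=cv2.triangulatePoints(P(c1),P(c2),np.array(p1,float).reshape(2,1),np.array(p2,float).reshape(2,1))[:,0]
    return X[:3]/X[3]
def proj(c,X):
    q=P(c)@np.r_[X,1]; return q[:2]/q[2]
E
python3 - <<'E'
from h import *
a=np.load("pics/scene0.npz");b=np.load("pics/side0.npz")
g={"near":((257,172),(349,212)),"far":((257,238),(254,193)),"low":((285,213),(291,243)),"high":((224,196),(309,163))}
ma,mb=orange(a["img"]),orange(b["img"]);X={}
for k,(p,q) in g.items():
    u,su,ra=near_blob(ma,p,14);v,sv,rb=near_blob(mb,q,18);X[k]=tri(a,u,b,v)
    print(k,u.round(1),su,np.round(ra),v.round(1),sv,np.round(rb),X[k].round(4), (proj(a,X[k])-u).round(1),(proj(b,X[k])-v).round(1))
d=X["far"]-X["near"];e=X["high"]-X["low"]
print("len",np.linalg.norm(d),"exp .2098;",np.linalg.norm(e),"exp .1798")
print("yaw from d",np.degrees(np.arctan2(d[1],d[0])),"yaw y-axis; e",np.degrees(np.arctan2(e[1],e[0])),"tilt",np.degrees(np.arcsin(e[2]/np.linalg.norm(e))),"d tilt",d[2])
print("mid",(X["far"]+X["near"])/2,(X["high"]+X["low"])/2)
E
```

```text
near [255.3 172.8] [200] [25.  9.] [348.  212.9] [444] [16. 32.] [ 0.4847 -0.024   0.1349] [0. 0.] [ 0. -0.]
far [254.  237.7] [250] [27. 12.] [252.6 193.6] [404] [15. 31.] [0.6945 0.0138 0.1354] [-0. -0.] [-0.  0.]
low [283.9 213.6] [193] [23. 10.] [290.5 244. ] [536] [34. 17.] [0.5759 0.0739 0.0889] [-0.3 -0.3] [-0.6  0.5]
high [224.3 196.2] [246] [14. 23.] [308.2 163.9] [258] [30. 12.] [ 0.6053 -0.0839  0.1758] [-0.2 -0.3] [-0.5  0.4]
len 0.2131332063645022 exp .2098; 0.18253493007565258 exp .1798
yaw from d 10.20855079122424 yaw y-axis; e -79.44838094317899 tilt 28.427510585847664 d tilt 0.0005368323388373619
mid [ 0.58959853 -0.00509239  0.13512841] [ 0.5906025  -0.00500302  0.13234217]
```

Both clip-to-clip distances and the 28° tilt match the given sizes. The box yaw is about 10.3° and the lid centre is near (0.590, -0.005, 0.135). Next I move above the box with the jaw closed for a closer look.

>>> {"method": "servo_tool", "body": {
  "plan": [
    {"xyz": [57,-50,0],"twist": [0,0,3.4],"jaw": 1},
    {"xyz": [57,-50,0],"twist": [0,0,3.4],"jaw": 1},
    {"xyz": [57,-50,0],"twist": [0,0,3.4],"jaw": 1},
    {"xyz": [57,-50,0],"twist": [0,0,3.4],"jaw": 1},
    {"xyz": [57,-50,0],"twist": [0,0,3.4],"jaw": 1},
    {"xyz": [57,-50,0],"twist": [0,0,3.4],"jaw": 1},
    {"xyz": [57,-50,0],"twist": [0,0,3.4],"jaw": 1},
    {"xyz": [57,-50,0],"twist": [0,0,3.4],"jaw": 1},
    {"xyz": [57,-50,0],"twist": [0,0,3.4],"jaw": 1},
    {"xyz": [57,-50,0],"twist": [0,0,3.4],"jaw": 1}
  ]
}}

```text
time_s: 0.93
tool_pos: [0.3937, -0.2885, 0.4046]
tool_rot: [180.0, 0.0, 10.3]
force: [0.2, -0.2, 0.6]
grip_width: 0.0282
grasp_force: 0.0
```

```bash
cat >> h.py <<'E'
from cell import env
def now():
    o=env.get_obs(); return np.array(o["tool_pos"]),Ro.from_euler("xyz",o["tool_rot"],degrees=True),o
def rel(p0,R0,p,R):  # row numbers: cm, deg
    return np.round(R0.inv().apply(np.array(p)-p0)*100,2).tolist(),np.round((R0.inv()*R).as_rotvec(degrees=True),1).tolist()
E
python3 - <<'E'
from h import *
p,R,o=now(); print(p,o["tool_rot"],o["qpos"],o["time_s"])
print(rel(p,R,[.56,-.005,.42],Ro.from_euler("xyz",[180,0,10.3],degrees=True)))
E
```

```text
[ 0.39365046 -0.28849015  0.40457096] [1.79986215e+02 2.13517107e-02 1.02718745e+01] [ 55.01540722  -0.54184276 -21.63884412 104.74848935  -0.18064203
  75.76117286 -46.30623058] 0.9333
([21.42, -24.93, -1.56], [0.0, 0.0, -0.0])
```

>>> {"method": "servo_tool", "body": {
  "plan": [
    {"xyz": [21.4,-24.9,-1.5],"twist": [0,0,0],"jaw": 1},
    {"xyz": [21.4,-24.9,-1.5],"twist": [0,0,0],"jaw": 1},
    {"xyz": [21.4,-24.9,-1.5],"twist": [0,0,0],"jaw": 1},
    {"xyz": [21.4,-24.9,-1.5],"twist": [0,0,0],"jaw": 1},
    {"xyz": [21.4,-24.9,-1.5],"twist": [0,0,0],"jaw": 1},
    {"xyz": [21.4,-24.9,-1.5],"twist": [0,0,0],"jaw": 1},
    {"xyz": [21.4,-24.9,-1.5],"twist": [0,0,0],"jaw": 1},
    {"xyz": [21.4,-24.9,-1.5],"twist": [0,0,0],"jaw": 1},
    {"xyz": [21.4,-24.9,-1.5],"twist": [0,0,0],"jaw": 1},
    {"xyz": [21.4,-24.9,-1.5],"twist": [0,0,0],"jaw": 1}
  ]
}}

```text
time_s: 1.77
tool_pos: [0.5595, -0.0045, 0.4192]
tool_rot: [-179.9, 0.0, 10.6]
force: [0.1, -1.2, -0.9]
grip_width: 0.0009
grasp_force: 0.0
```

```bash
python3 - <<'E'
from h import *
p,R,o=now(); print(p,o["tool_rot"],np.round(o["qpos"],1),o["time_s"])
c=env.read_camera("wrist"); cv2.imwrite("pics/w1.png",c["img"][...,::-1]); np.savez("pics/w1.npz",**c)
print(c["camera_matrix"].round(1).tolist(),c["R"].round(3).tolist(),(-c["R"].T@c["t"]).round(3))
E
```

```text
[ 0.55954207 -0.00447962  0.41924858] [-1.79908919e+02  3.38144436e-02  1.06091513e+01] [ 33.2  10.1 -39.7  93.9   6.5  78.4 -86.7] 1.7667
[[325.2, 0.0, 278.9], [0.0, 325.2, 210.5], [0.0, 0.0, 1.0]] [[0.183, -0.983, -0.002], [-0.948, -0.177, 0.264], [-0.26, -0.046, -0.964]] [0.63  0.007 0.399]
```

View pics/w1.png

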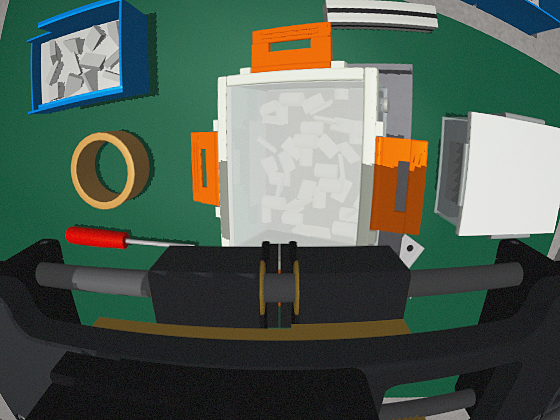

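The wrist view shows the far clip at (291,47), low at (205,168) and high at (400,187). The near clip is hidden by the gripper. I'll refine the pose with rays from all three views.

```bash
cat >> h.py <<'E'
def ray(c,u,fish=False):
    K=c["camera_matrix"];v=(np.array(u)-K[:2,2])/K[0,0];r=np.hypot(*v)
    d=np.r_[v/r*np.sin(r),np.cos(r)] if fish else np.r_[v,1]
    return -c["R"].T@c["t"], c["R"].T@(d/np.linalg.norm(d))
def meet(rays):
    A=[np.eye(3)-np.outer(d,d) for o,d in rays]
    X=np.linalg.solve(sum(A),sum(a@o for a,(o,d) in zip(A,rays)))
    return X,[1000*np.linalg.norm(a@(X-o)) for a,(o,d) in zip(A,rays)]
E
python3 - <<'E'
from h import *
a=np.load("pics/scene0.npz");b=np.load("pics/side0.npz");w=np.load("pics/w1.npz")
h=cv2.cvtColor(w["img"],cv2.COLOR_RGB2HSV);mw=cv2.inRange(h,(5,180,90),(19,255,255));mw[235:]=0
g={"far":((257,238),(254,193),(291,47)),"low":((285,213),(291,243),(205,168)),"high":((224,196),(309,163),(400,187))}
ma,mb=orange(a["img"]),orange(b["img"]);X={}
for k,(p,q,r) in g.items():
    u=near_blob(ma,p,14)[0];v=near_blob(mb,q,18)[0];x,s,rc=near_blob(mw,r,40)
    R=[ray(a,u),ray(b,v),ray(w,x,True)]
    print(k,x.round(1),s,np.round(rc),*[np.round(t,4) for t in meet(R)],"side+wrist",meet(R[1:])[0].round(4),"scene+wrist",meet([R[0],R[2]])[0].round(4))
# predicted clip centres from the geometry given, lid centre guess
yaw=np.radians(10.3);ey=np.array([np.cos(yaw),np.sin(yaw),0]);eh=np.array([np.sin(yaw),-np.cos(yaw),0]);t=np.radians(28)
ex=eh*np.cos(t)+[0,0,np.sin(t)];ez=np.cross(ex,ey)
L=np.array([.590,-.005,.1345])
print("ez",ez,"low",L-.0899*ex+.0012*ez,"high",L+.0899*ex+.0012*ez,"far",L+.1049*ey+.0012*ez)
E
```

```text
far [291.8  47.6] [3120] [45. 82.] [0.6943 0.0118 0.1337] [2.0068 1.0831 2.4934] side+wrist [0.6958 0.0096 0.1302] scene+wrist [0.6937 0.0114 0.1334]
low [205.  167.3] [1742] [74. 27.] [0.5757 0.0728 0.0879] [2.0495 1.195  1.0654] side+wrist [0.5757 0.0716 0.0879] scene+wrist [0.5746 0.0735 0.0842]
high [398.3 184.7] [4236] [52. 94.] [ 0.6052 -0.0846  0.1759] [1.5774 0.7598 0.892 ] side+wrist [ 0.605  -0.0858  0.1755] scene+wrist [ 0.6055 -0.0843  0.1759]
ez [-0.08394256  0.46190605  0.88294759] low [0.57570649 0.07365212 0.09335404] high [ 0.60409205 -0.08254354  0.17776503] far [0.69310881 0.01431064 0.13555954]
```

```bash
cat >> h.py <<'E'
import json,sys
YAW=10.3
def frame():
    y=np.radians(YAW);t=np.radians(28);ey=np.array([np.cos(y),np.sin(y),0]);eh=np.array([np.sin(y),-np.cos(y),0])
    ex=eh*np.cos(t)+np.array([0,0,np.sin(t)]);return ex,ey,np.cross(ex,ey)
L0=np.array([.590,-.0055,.133])
def pose(clip,off,dep,a=20,dy=0,flip=1):
    """TCP pose putting the inner corner of the closed fingertips off mm outward of, dep mm below the hinge"""
    ex,ey,ez=frame();o={"near":-ey,"far":ey,"low":-ex,"high":ex}[clip]
    H=L0+dy/1000*ey+o*(.088 if clip in("near","far") else .073)-.005*ez
    a=np.radians(a);z=-ez*np.cos(a)-o*np.sin(a);y=(ex if clip in("near","far") else ey)*flip;x=np.cross(y,z)
    inn=-np.sign(x@o)*x
    C=H+o*off/1000-ez*dep/1000
    return C-.0095*inn-.182*z,Ro.from_matrix(np.c_[x,y,z])
def go(clip,off,dep,**k):
    p,R,o=now();print(off,dep,rel(p,R,*pose(clip,off,dep,**k)),pose(clip,off,dep,**k)[0].round(3))
def axes(clip,**k):  # outward and down directions in the tool frame, for steps
    ex,ey,ez=frame();o={"near":-ey,"far":ey,"low":-ex,"high":ex}[clip];R=pose(clip,0,0,**k)[1]
    print("out",R.inv().apply(o).round(3),"down",R.inv().apply(-ez).round(3))
E
python3 -c "
from h import *
go('near',14,-70);go('near',12,-30);axes('near')"
```

```text
14 -70 ([-14.23, -10.52, 8.08], [-27.7, 19.7, -4.8]) [0.4   0.071 0.339]
12 -30 ([-14.03, -8.64, 11.61], [-27.7, 19.7, -4.8]) [0.405 0.053 0.303]
out [-0.94  -0.    -0.342] down [-0.342 -0.     0.94 ]
```

>>> {"method": "servo_tool", "body": {
  "plan": [
    {"xyz": [-7,-5,2],"twist": [-27.7,19.7,-4.8],"jaw": 1},
    {"xyz": [-14.2,-10.5,8],"twist": [-27.7,19.7,-4.8],"jaw": 1},
    {"xyz": [-14.2,-10.5,8],"twist": [-27.7,19.7,-4.8],"jaw": 1},
    {"xyz": [-14.2,-10.5,8],"twist": [-27.7,19.7,-4.8],"jaw": 1},
    {"xyz": [-14.2,-10.5,8],"twist": [-27.7,19.7,-4.8],"jaw": 1},
    {"xyz": [-14.2,-10.5,8],"twist": [-27.7,19.7,-4.8],"jaw": 1},
    {"xyz": [-14.2,-10.5,8],"twist": [-27.7,19.7,-4.8],"jaw": 1},
    {"xyz": [-14.2,-10.5,8],"twist": [-27.7,19.7,-4.8],"jaw": 1}
  ]
}}

```text
time_s: 2.48
tool_pos: [0.4005, 0.0699, 0.3399]
tool_rot: [150.5, -17.7, 19.9]
force: [0.3, 0.5, 0.4]
grip_width: 0.0004
grasp_force: 0.0
```

```bash
python3 -c "
from h import *
p,R,o=now();print(p,o['qpos'].round(1),o['force'].round(1))
go('near',14,-70);go('near',12,-30);go('near',12,0);go('near',12,12)"
```

```text
[0.40047442 0.06994789 0.33989437] [  17.9  -17.   -38.9  127.3   24.7   52.4 -108.9] [0.3 0.5 0.4]
14 -70 ([-0.04, -0.17, 0.06], [0.0, -0.0, -0.1]) [0.4   0.071 0.339]
12 -30 ([-1.22, -0.17, 3.88], [0.0, -0.0, -0.1]) [0.405 0.053 0.303]
12 0 ([-2.25, -0.16, 6.7], [0.0, -0.0, -0.1]) [0.408 0.039 0.277]
12 12 ([-2.66, -0.16, 7.83], [0.0, -0.0, -0.1]) [0.409 0.034 0.266]
```

```bash
python3 -c "
from h import *
for d in(-45,-20,0): go('near',12,d,a=8)
axes('near',a=8)"
```

```text
12 -45 ([3.09, -0.18, 2.68], [0.0, -12.0, -0.1]) [0.439 0.072 0.326]
12 -20 ([2.24, -0.17, 5.02], [0.0, -12.0, -0.1]) [0.441 0.06  0.304]
12 0 ([1.55, -0.17, 6.9], [0.0, -12.0, -0.1]) [0.443 0.051 0.287]
out [-0.99  -0.    -0.139] down [-0.139 -0.     0.99 ]
```

>>> {"method": "servo_tool", "body": {
  "plan": [
    {"xyz": [3.1,-0.2,2.7],"twist": [0,-12,0],"jaw": 1},
    {"xyz": [3.1,-0.2,2.7],"twist": [0,-12,0],"jaw": 1},
    {"xyz": [2.7,-0.2,3.8],"twist": [0,-12,0],"jaw": 1},
    {"xyz": [2.25,-0.2,5],"twist": [0,-12,0],"jaw": 1},
    {"xyz": [1.9,-0.2,6],"twist": [0,-12,0],"jaw": 1},
    {"xyz": [1.55,-0.2,6.9],"twist": [0,-12,0],"jaw": 1},
    {"xyz": [1.55,-0.2,6.9],"twist": [0,-12,0],"jaw": 1}
  ]
}}

```text
time_s: 3.07
tool_pos: [0.4434, 0.0516, 0.2868]
tool_rot: [151.7, -7.4, 14.1]
force: [-4.5, 4.8, 13.7]
grip_width: 0.0005
grasp_force: 7.1
```

```bash
python3 - <<'E'
from h import *
p,R,o=now();print(p,o['qpos'].round(1),o['force'].round(1))
for d in(0,6,12): go('near',12,d,a=8)
c=env.read_camera("side"); im=c["img"][100:300,180:440,::-1]; cv2.imwrite("pics/s2.png",cv2.resize(im,None,fx=3,fy=3))
E
```

```text
[0.44338081 0.05158683 0.28676739] [  21.6   -0.8  -42.6  122.1   33.4   59.6 -116.3] [-4.5  4.8 13.7]
12 0 ([-0.08, 0.06, 0.04], [0.1, -0.3, -0.1]) [0.443 0.051 0.287]
12 6 ([-0.16, 0.05, 0.64], [0.1, -0.3, -0.1]) [0.443 0.048 0.281]
12 12 ([-0.25, 0.05, 1.23], [0.1, -0.3, -0.1]) [0.444 0.045 0.276]
```

View pics/s2.png

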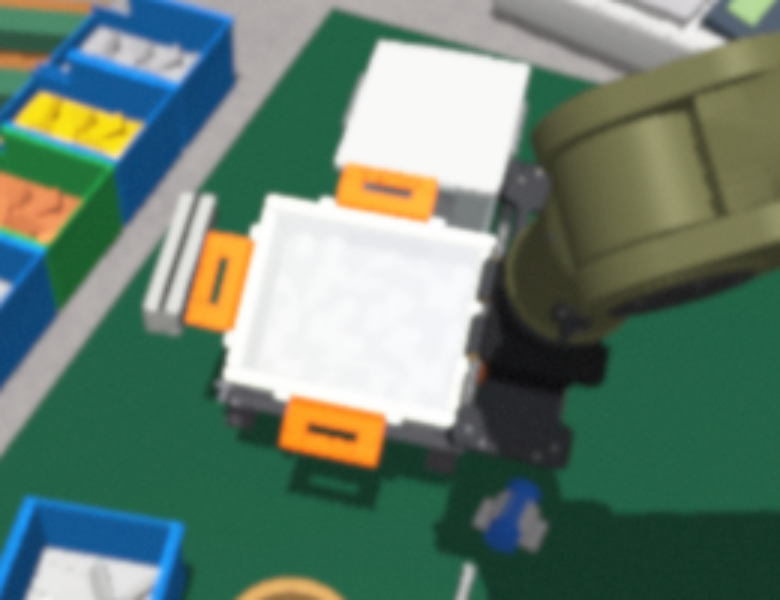

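The low, far and high clips are visible and still open at crop positions (333,432), (218,282) and (388,192). The finger is on the near clip, with about 15 N so far. I'll keep folding it down.

>>> {"method": "servo_tool", "body": {
  "plan": [
    {"xyz": [-0.05,0,0.35],"twist": [0,0,0],"jaw": 1},
    {"xyz": [-0.1,0,0.7],"twist": [0,0,0],"jaw": 1},
    {"xyz": [-0.15,0,1.0],"twist": [0,0,0],"jaw": 1},
    {"xyz": [-0.2,0,1.4],"twist": [0,0,0],"jaw": 1},
    {"xyz": [-0.2,0,1.4],"twist": [0,0,0],"jaw": 1}
  ]
}}

```text
time_s: 3.53
tool_pos: [0.4443, 0.0459, 0.2748]
tool_rot: [151.7, -7.4, 14.1]
force: [-3.8, 4.7, 7.5]
grip_width: 0.0007
grasp_force: 4.1
```

```bash
cat >> h.py <<'E'
def slide():
    """box slide (mm along ey) since the first picture, from the clips seen in the side view"""
    b=np.load("pics/side0.npz");c=env.read_camera("side");m0,m1=orange(b["img"]),orange(c["img"]);ex,ey,ez=frame()
    for k,q,off in(("far",(254,193),.1049*ey),("low",(291,243),-.0899*ex),("high",(309,163),.0899*ex),("near",(349,212),-.1049*ey)):
        try:
            u=near_blob(m0,q,18)[0];v,s,_=near_blob(m1,q,26);X=L0+off
            j=proj(b,X+.01*ey)-proj(b,X); print(k,"mm",((v-u)@j/(j@j)*10).round(1),"px",(v-u).round(1),s)
        except Exception as e: print(k,"not seen")
def st():
    p,R,o=now();ex,ey,ez=frame();f=o["force"]
    print(round(o["time_s"],2),"F",f.round(1),"|F|",np.linalg.norm(f).round(1),"box axes",np.round([f@ex,f@ey,f@ez],1),"q",o["qpos"].round(0))
E
python3 -c "
from h import *
st();slide();go('near',12,14,a=8)"
```

```text
3.53 F [-3.8  4.7  7.5] |F| 9.6 box axes [-1.2 -2.9  9.1] q [  22.    0.  -42.  123.   35.   58. -117.]
far mm 7.2 px [-3.1 -0.6] [312]
low mm 9.2 px [-4.2 -0.9] [533]
high mm 11.4 px [-5.  -0.9] [146]
near not seen
12 14 ([-0.05, 0.11, 0.1], [0.0, -0.3, -0.1]) [0.444 0.044 0.274]
```

The box has slid about 9 mm towards the far guide, as expected. I'll follow it inward and deeper.

>>> {"method": "servo_tool", "body": {
  "plan": [
    {"xyz": [0.3,0.0,0.1],"twist": [0,0,0],"jaw": 1},
    {"xyz": [0.6,0.0,0.2],"twist": [0,0,0],"jaw": 1},
    {"xyz": [0.9,0.0,0.3],"twist": [0,0,0],"jaw": 1},
    {"xyz": [0.9,0.0,0.6],"twist": [0,0,0],"jaw": 1},
    {"xyz": [0.9,0.0,0.9],"twist": [0,0,0],"jaw": 1},
    {"xyz": [0.9,0.0,0.9],"twist": [0,0,0],"jaw": 1}
  ]
}}

```text
time_s: 4.08
tool_pos: [0.4538, 0.043, 0.2664]
tool_rot: [151.8, -7.1, 14.0]
force: [-3.7, 0.9, 3.6]
grip_width: 0.0004
grasp_force: 2.3
```

```bash
python3 -c "
from h import *
st();slide();go('near',10,24,a=8,dy=9)"
```

```text
4.08 F [-3.7  0.9  3.6] |F| 5.2 box axes [ 0.4 -3.4  3.9] q [  22.    2.  -42.  122.   37.   58. -119.]
far mm 14.4 px [-6.2 -1.5] [324]
low mm 15.4 px [-7.  -1.4] [537]
high mm 17.5 px [-7.6 -1.8] [146]
near not seen
10 24 ([0.13, 0.1, 0.2], [0.0, -0.0, -0.1]) [0.456 0.042 0.265]
```

>>> {"method": "servo_tool", "body": {
  "plan": [
    {"xyz": [0.25,0.0,0.2],"twist": [0,0,0],"jaw": 1},
    {"xyz": [0.5,0.0,0.3],"twist": [0,0,0],"jaw": 1},
    {"xyz": [0.75,0.0,0.35],"twist": [0,0,0],"jaw": 1},
    {"xyz": [1.0,0.0,0.4],"twist": [0,0,0],"jaw": 1},
    {"xyz": [1.0,0.0,0.4],"twist": [0,0,0],"jaw": 1}
  ]
}}

```text
time_s: 4.55
tool_pos: [0.466, 0.0439, 0.2647]
tool_rot: [151.8, -7.2, 14.0]
force: [0.5, -0.2, 0.4]
grip_width: 0.0008
grasp_force: 0.0
```

```bash
python3 -c "
from h import *
st();slide();go('near',4,24,a=8,dy=16)"
```

```text
4.55 F [ 0.5 -0.2  0.4] |F| 0.7 box axes [0.4 0.5 0.2] q [  21.    4.  -42.  121.   38.   58. -119.]
far mm 14.4 px [-6.2 -1.5] [305]
low mm 15.2 px [-6.9 -1.4] [534]
high mm 19.2 px [-8.4 -1.9] [130]
near not seen
4 24 ([0.26, 0.07, 0.01], [-0.0, -0.1, -0.1]) [0.468 0.044 0.265]
```

>>> {"method": "servo_tool", "body": {
  "plan": [
    {"xyz": [0.2,0.0,0.0],"twist": [0,0,0],"jaw": 1},
    {"xyz": [0.4,0.0,0.0],"twist": [0,0,0],"jaw": 1},
    {"xyz": [0.4,0.0,0.0],"twist": [0,0,0],"jaw": 1}
  ]
}}

```text
time_s: 4.85
tool_pos: [0.4688, 0.0449, 0.265]
tool_rot: [151.8, -7.1, 13.9]
force: [-3.8, -0.5, 2.1]
grip_width: 0.0003
grasp_force: 1.9
```

```bash
python3 -c "
from h import *
st();go('near',4,24,a=8,dy=16)"
```

```text
4.85 F [-3.8 -0.5  2.1] |F| 4.4 box axes [ 0.8 -3.8  1.9] q [  21.    5.  -42.  120.   38.   59. -120.]
4 24 ([-0.05, 0.09, -0.0], [0.0, 0.1, -0.1]) [0.468 0.044 0.265]
```

>>> {"method": "servo_tool", "body": {
  "plan": [
    {"xyz": [0.2,0.0,0.0],"twist": [0,0,0],"jaw": 1},
    {"xyz": [0.4,0.0,0.0],"twist": [0,0,0],"jaw": 1},
    {"xyz": [0.4,0.0,0.0],"twist": [0,0,0],"jaw": 1}
  ]
}}

```text
time_s: 5.1
tool_pos: [0.4706, 0.0454, 0.2648]
tool_rot: [151.7, -6.7, 13.7]
force: [-13.5, 1.2, 8.9]
grip_width: 0.0004
grasp_force: 7.0
```

```bash
python3 -c "
from h import *
st();go('near',4,24,a=8,dy=16);slide()"
```

```text
5.1 F [-13.5   1.2   8.9] |F| 16.2 box axes [  1.  -13.1   9.5] q [  21.    5.  -42.  120.   39.   59. -120.]
4 24 ([-0.24, 0.12, -0.03], [0.1, 0.5, -0.1]) [0.468 0.044 0.265]
far mm 14.5 px [-6.2 -1.5] [293]
low mm 15.2 px [-6.9 -1.5] [530]
high mm 18.0 px [-7.9 -1.9] [129]
near not seen
```

>>> {"method": "servo_tool", "body": {
  "plan": [
    {"xyz": [0.25,0,0],"twist": [0,0,0],"jaw": 1},
    {"xyz": [0.25,0,0],"twist": [0,0,0],"jaw": 1},
    {"xyz": [-2.5,0,0],"twist": [0,0,0],"jaw": 1},
    {"xyz": [-5,0,-2],"twist": [0,0,0],"jaw": 1},
    {"xyz": [-5,0,-5],"twist": [0,0,0],"jaw": 1},
    {"xyz": [-3,0,-9],"twist": [0,-5,0],"jaw": 1},
    {"xyz": [-1,0,-13],"twist": [0,-10,0],"jaw": 1},
    {"xyz": [2,0,-17],"twist": [0,-10,0],"jaw": 1},
    {"xyz": [6,0,-17],"twist": [0,-10,0],"jaw": 1},
    {"xyz": [10,0,-17],"twist": [0,-10,0],"jaw": 1}
  ]
}}

```text
time_s: 5.98
tool_pos: [0.5271, 0.1443, 0.4304]
tool_rot: [152.0, 1.2, 9.4]
force: [0.4, -0.3, -0.3]
grip_width: 0.0003
grasp_force: 0.0
```

```bash
python3 - <<'E'
from h import *
st();slide();p,R,o=now();print(p)
a=env.read_camera("scene")["img"][140:280,170:330,::-1]; b=env.read_camera("side")["img"][130:270,220:380,::-1]
cv2.imwrite("pics/c3.png",cv2.resize(np.hstack([a,b]),None,fx=2.5,fy=2.5))
go('far',14,-60,dy=15.5);go('far',14,-60,dy=15.5,a=10)
E
```

```text
5.98 F [ 0.4 -0.3 -0.3] |F| 0.6 box axes [ 0.2  0.4 -0.4] q [  15.   13.  -48.   94.   34.   91. -117.]
far mm 29.2 px [-10.8 -11.5] [13]
low mm 15.8 px [-7.1 -1.6] [338]
high not seen
near not seen
[0.53529493 0.14286254 0.42493546]
14 -60 ([22.62, 0.14, 9.88], [-0.3, -17.9, -0.0]) [0.757 0.131 0.33 ]
14 -60 ([19.56, 0.14, 9.01], [-0.3, -7.9, -0.0]) [0.726 0.13  0.338]
```

View pics/c3.png

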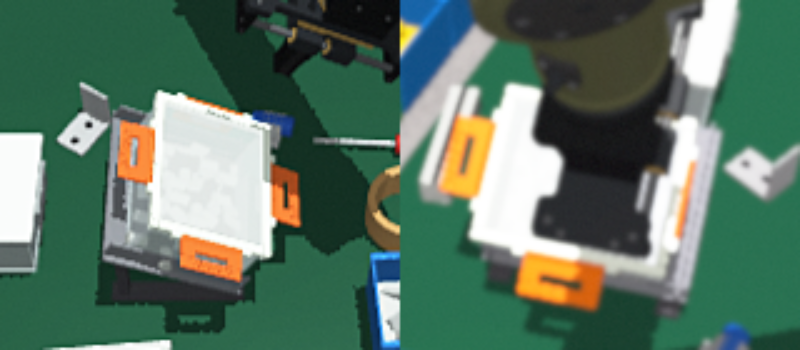

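The near clip lies along the wall, shut. The low, high and far clips are still open and the bystanders have not moved. Next is the far clip.

```bash
python3 - <<'E'
from h import *
for d in(-50,-20,0): go('far',12,d,dy=15.5)
axes('far')
E
```

```text
12 -50 ([22.46, 0.14, 10.89], [-0.3, -17.9, -0.0]) [0.756 0.126 0.321]
12 -20 ([22.56, 0.16, 13.89], [-0.3, -17.9, -0.0]) [0.758 0.112 0.294]
12 0 ([22.64, 0.17, 15.88], [-0.3, -17.9, -0.0]) [0.76  0.103 0.277]
out [ 0.94   0.    -0.342] down [ 0.342 -0.     0.94 ]
```

>>> {"method": "servo_tool", "body": {
  "plan": [
    {"xyz": [4,0,0],"twist": [0,-6,0],"jaw": 1},
    {"xyz": [8,0,1],"twist": [0,-12,0],"jaw": 1},
    {"xyz": [12,0,3],"twist": [-0.3,-17.9,0],"jaw": 1},
    {"xyz": [16,0,5],"twist": [-0.3,-17.9,0],"jaw": 1},
    {"xyz": [20,0.1,7],"twist": [-0.3,-17.9,0],"jaw": 1},
    {"xyz": [22.5,0.1,10],"twist": [-0.3,-17.9,0],"jaw": 1},
    {"xyz": [22.5,0.1,12],"twist": [-0.3,-17.9,0],"jaw": 1},
    {"xyz": [22.55,0.1,14],"twist": [-0.3,-17.9,0],"jaw": 1},
    {"xyz": [22.6,0.1,15],"twist": [-0.3,-17.9,0],"jaw": 1},
    {"xyz": [22.6,0.1,15.9],"twist": [-0.3,-17.9,0],"jaw": 1}
  ]
}}

```text
time_s: 6.97
tool_pos: [0.756, 0.1039, 0.2806]
tool_rot: [150.3, 17.4, 0.6]
force: [-2.0, 10.1, 20.3]
grip_width: 0.0005
grasp_force: 11.1
```

```bash
python3 - <<'E'
from h import *
st();slide()
for d in(0,10): go('far',12,d,dy=15.5)
E
```

```text
6.97 F [-2.  10.1 20.3] |F| 22.8 box axes [ 0.4 -0.2 22.8] q [   3.   51.  -37.   59.   48.  106. -113.]
far mm 10.7 px [-4.7 -0.3] [243]
low mm 15.3 px [-6.9 -1.4] [342]
high not seen
near not seen
12 0 ([0.51, -0.07, 0.31], [0.2, -0.2, -0.1]) [0.76  0.103 0.277]
12 10 ([0.85, -0.07, 1.25], [0.2, -0.2, -0.1]) [0.761 0.098 0.268]
```

>>> {"method": "servo_tool", "body": {
  "plan": [
    {"xyz": [0.5,0,-0.2],"twist": [0,0,0],"jaw": 1},
    {"xyz": [0.6,0,0.1],"twist": [0,0,0],"jaw": 1},
    {"xyz": [0.7,0,0.4],"twist": [0,0,0],"jaw": 1},
    {"xyz": [0.85,0,0.7],"twist": [0,0,0],"jaw": 1},
    {"xyz": [0.95,0,1.0],"twist": [0,0,0],"jaw": 1},
    {"xyz": [0.95,0,1.0],"twist": [0,0,0],"jaw": 1}
  ]
}}

```text
time_s: 7.52
tool_pos: [0.7628, 0.1009, 0.2741]
tool_rot: [150.4, 17.1, 0.7]
force: [-0.2, 6.4, 12.4]
grip_width: 0.0002
grasp_force: 5.5
```

```bash
cat >> h.py <<'E'
def rd(clip,dy,a=20,flip=1):
    """measured off/depth of the fingertip corner about the hinge"""
    p,R,o=now();p0,R0=pose(clip,0,0,a=a,dy=dy,flip=flip);ex,ey,ez=frame()
    out={"near":-ey,"far":ey,"low":-ex,"high":ex}[clip];inn=R.apply([1,0,0]);inn*=-np.sign(inn@out)
    C=p+.182*R.apply([0,0,1])+.0095*inn; i0=R0.apply([1,0,0]);i0*=-np.sign(i0@out)
    d=C-(p0+.182*R0.apply([0,0,1])+.0095*i0);hd=np.cross(out,ez)
    print("off",(d@out*1000).round(1),"dep",(-d@ez*1000).round(1),"along",(d@hd*1000).round(1))
E
python3 - <<'E'
from h import *
st();slide();rd('far',15.5)
E
```

```text
7.52 F [-0.2  6.4 12.4] |F| 13.9 box axes [ 0.2  1.  13.9] q [   3.   52.  -37.   59.   48.  106. -113.]
far mm 7.8 px [-3.5  0.3] [230]
low mm 15.5 px [-7.  -1.5] [326]
high mm 22.9 px [-9.3 -5.9] [10]
near not seen
off 15.9 dep 4.2 along 1.5
```

>>> {"method": "servo_tool", "body": {
  "plan": [
    {"xyz": [0,0,0],"twist": [0,0,0],"jaw": 1},
    {"xyz": [0.1,0,0.3],"twist": [0,0,0],"jaw": 1},
    {"xyz": [0.2,0,0.6],"twist": [0,0,0],"jaw": 1},
    {"xyz": [0.3,0,0.9],"twist": [0,0,0],"jaw": 1},
    {"xyz": [0.3,0,0.9],"twist": [0,0,0],"jaw": 1}
  ]
}}

```text
time_s: 7.98
tool_pos: [0.7642, 0.0961, 0.265]
tool_rot: [150.4, 16.9, 0.7]
force: [2.2, 5.2, 8.7]
grip_width: 0.0004
grasp_force: 4.0
```

```bash
python3 - <<'E'
from h import *
st();slide();rd('far',15.5)
E
```

```text
7.98 F [2.2 5.2 8.7] |F| 10.3 box axes [-0.1  3.1  9.9] q [   4.   52.  -37.   59.   48.  105. -113.]
far mm 3.2 px [-1.6  1.1] [173]
low mm 13.8 px [-6.3 -1.3] [316]
high mm 24.1 px [-9.9 -5.9] [9]
near not seen
off 16.6 dep 14.9 along 1.6
```

>>> {"method": "servo_tool", "body": {
  "plan": [
    {"xyz": [-0.3,0,0.1],"twist": [0,0,0],"jaw": 1},
    {"xyz": [-0.6,0,0.2],"twist": [0,0,0],"jaw": 1},
    {"xyz": [-0.85,0,0.3],"twist": [0,0,0],"jaw": 1},
    {"xyz": [-1.1,0,0.4],"twist": [0,0,0],"jaw": 1},
    {"xyz": [-1.1,0,0.4],"twist": [0,0,0],"jaw": 1}
  ]
}}

```text
time_s: 8.45
tool_pos: [0.7524, 0.0937, 0.2645]
tool_rot: [150.4, 17.0, 0.7]
force: [2.1, 5.4, 7.8]
grip_width: 0.0004
grasp_force: 3.7
```

```bash
python3 - <<'E'
from h import *
st();slide();rd('far',0)
E
```

```text
8.45 F [2.1 5.4 7.8] |F| 9.7 box axes [-0.7  3.1  9.2] q [   5.   51.  -37.   62.   48.  104. -114.]
far mm -9.8 px [4. 2.] [185]
low mm 0.9 px [-0.4 -0. ] [313]
high not seen
near not seen
off 20.0 dep 15.2 along 1.6
```

>>> {"method": "servo_tool", "body": {
  "plan": [
    {"xyz": [-0.1,0,0.3],"twist": [0,0,0],"jaw": 1},
    {"xyz": [-0.1,0,0.7],"twist": [0,0,0],"jaw": 1},
    {"xyz": [-0.1,0,1.1],"twist": [0,0,0],"jaw": 1},
    {"xyz": [-0.4,0,1.2],"twist": [0,0,0],"jaw": 1},
    {"xyz": [-0.7,0,1.3],"twist": [0,0,0],"jaw": 1},
    {"xyz": [-1.0,0,1.4],"twist": [0,0,0],"jaw": 1},
    {"xyz": [-1.0,0,1.4],"twist": [0,0,0],"jaw": 1}
  ]
}}

```text
time_s: 9.08
tool_pos: [0.7387, 0.0842, 0.2516]
tool_rot: [150.2, 17.4, 0.5]
force: [-0.1, -0.3, 0.4]
grip_width: 0.0001
grasp_force: 0.0
```

```bash
python3 - <<'E'
from h import *
st();slide();rd('far',0)
E
```

```text
9.08 F [-0.1 -0.3  0.4] |F| 0.5 box axes [ 0.4 -0.2  0.2] q [   6.   50.  -38.   65.   48.  103. -115.]
far mm -16.6 px [6.4 5.1] [21]
low mm -0.6 px [0.3 0.2] [310]
high mm 8.3 px [-2.9 -4.8] [12]
near mm 14.7 px [-8.   4.9] [21]
off 3.7 dep 29.4 along 2.1
```

The force has dropped to zero at 3.7 mm outside the hinge, so the clip has probably snapped. I'll press it home and back off.

>>> {"method": "servo_tool", "body": {
  "plan": [
    {"xyz": [-0.3,0,0.1],"twist": [0,0,0],"jaw": 1},
    {"xyz": [-0.6,0,0.2],"twist": [0,0,0],"jaw": 1},
    {"xyz": [-0.6,0,0.2],"twist": [0,0,0],"jaw": 1}
  ]
}}

```text
time_s: 9.38
tool_pos: [0.7353, 0.0836, 0.2523]
tool_rot: [150.4, 16.8, 0.7]
force: [11.2, 1.8, -2.2]
grip_width: 0.0006
grasp_force: 5.6
```

```bash
python3 - <<'E'
from h import *
st();rd('far',0)
E
```

```text
9.38 F [11.2  1.8 -2.2] |F| 11.6 box axes [-0.8 11.4 -2.1] q [   7.   49.  -38.   66.   48.  102. -115.]
off 1.9 dep 29.4 along 2.0
```

>>> {"method": "servo_tool", "body": {
  "plan": [
    {"xyz": [2,0,-1],"twist": [0,0,0],"jaw": 1},
    {"xyz": [4,0,-4],"twist": [0,0,0],"jaw": 1},
    {"xyz": [4,0,-8],"twist": [0,0,0],"jaw": 1},
    {"xyz": [3,0,-12],"twist": [0,0,0],"jaw": 1},
    {"xyz": [0,0,-15],"twist": [0,10,0],"jaw": 1},
    {"xyz": [-3,0,-17],"twist": [0,16,0],"jaw": 1},
    {"xyz": [-5,0,-17],"twist": [0,16,0],"jaw": 1}
  ]
}}

```text
time_s: 9.97
tool_pos: [0.7268, 0.1729, 0.4126]
tool_rot: [151.9, 2.7, 8.9]
force: [-0.2, 0.1, 2.0]
grip_width: 0.0002
grasp_force: 0.0
```

```bash
python3 - <<'E'
from h import *
st();slide();p,R,o=now();print(p)
go('high',12,-70,a=28)
E
```

```text
9.97 F [-0.2  0.1  2. ] |F| 2.0 box axes [ 0.9 -0.1  1.8] q [   1.   39.  -41.   63.   49.  101. -113.]
far not seen
low mm -0.8 px [ 0.5 -0.3] [481]
high not seen
near mm 15.5 px [-8.5  5.1] [13]
[0.72362035 0.17239066 0.41329168]
12 -70 ([-15.78, 18.01, 10.7], [19.5, 24.7, -88.7]) [ 0.6   -0.059  0.412]
```

>>> {"method": "servo_tool", "body": {
  "plan": [
    {"xyz": [-4,3,0],"twist": [19.5,24.7,-88.7],"jaw": 1},
    {"xyz": [-8,7,2],"twist": [19.5,24.7,-88.7],"jaw": 1},
    {"xyz": [-11,10,4],"twist": [19.5,24.7,-88.7],"jaw": 1},
    {"xyz": [-15.8,14,6],"twist": [19.5,24.7,-88.7],"jaw": 1},
    {"xyz": [-15.8,18,10.5],"twist": [19.5,24.7,-88.7],"jaw": 1},
    {"xyz": [-15.8,18,10.5],"twist": [19.5,24.7,-88.7],"jaw": 1},
    {"xyz": [-15.8,18,10.5],"twist": [19.5,24.7,-88.7],"jaw": 1},
    {"xyz": [-15.8,18,10.5],"twist": [19.5,24.7,-88.7],"jaw": 1},
    {"xyz": [-15.8,18,10.5],"twist": [19.5,24.7,-88.7],"jaw": 1},
    {"xyz": [-15.8,18,10.5],"twist": [19.5,24.7,-88.7],"jaw": 1}
  ]
}}

```text
time_s: 10.85
tool_pos: [0.6021, -0.0629, 0.4092]
tool_rot: [174.5, 5.3, 77.7]
force: [0.7, 0.9, -0.4]
grip_width: 0.0004
grasp_force: 0.0
```

```bash
python3 - <<'E'
from h import *
st();p,R,o=now();print(p,o["tool_rot"])
go('high',12,-70,a=28);go('high',12,-30,a=28);axes('high',a=28)
E
```

```text
10.85 F [ 0.7  0.9 -0.4] |F| 1.2 box axes [-0.9  0.9  0. ] q [ 49.  20. -59.  90.  24.  77. -25.]
[ 0.6020853  -0.06290013  0.40924478] [174.50676433   5.30945267  77.70369851]
12 -70 ([0.33, -0.29, -0.37], [4.4, 6.3, -22.3]) [ 0.6   -0.059  0.412]
12 -30 ([-1.07, 0.07, 3.36], [4.4, 6.3, -22.3]) [ 0.603 -0.077  0.377]
out [-0.883  0.    -0.469] down [-0.469  0.     0.883]
```

>>> {"method": "servo_tool", "body": {
  "plan": [
    {"xyz": [0.3,-0.3,-0.3],"twist": [4.4,6.3,-22.3],"jaw": 1},
    {"xyz": [0.3,-0.3,-0.3],"twist": [4.4,6.3,-22.3],"jaw": 1},
    {"xyz": [0.3,-0.3,-0.3],"twist": [4.4,6.3,-22.3],"jaw": 1},
    {"xyz": [0.3,-0.3,-0.3],"twist": [4.4,6.3,-22.3],"jaw": 1},
    {"xyz": [0.3,-0.3,-0.3],"twist": [4.4,6.3,-22.3],"jaw": 1}
  ]
}}

```text
time_s: 11.27
tool_pos: [0.6002, -0.0586, 0.4112]
tool_rot: [180.0, -0.0, 100.1]
force: [-0.4, 0.4, -0.9]
grip_width: 0.0005
grasp_force: 0.0
```

```bash
python3 - <<'E'
from h import *
st();p,R,o=now();print(p,o["tool_rot"])
for q in((20,-30),(20,-5),(20,8),(20,24),(2,28)): go('high',*q,a=28)
E
```

```text
11.27 F [-0.4  0.4 -0.9] |F| 1.0 box axes [-0.8 -0.3 -0.6] q [ 52.  24. -64.  88.  22.  82.  -3.]
[ 0.60022197 -0.058589    0.41118859] [ 1.79999223e+02 -2.36150778e-03  1.00076945e+02]
20 -30 ([-2.58, -0.05, 3.05], [0.0, -0.0, -0.2]) [ 0.604 -0.084  0.381]
20 -5 ([-3.76, -0.04, 5.25], [0.0, -0.0, -0.2]) [ 0.606 -0.096  0.359]
20 8 ([-4.37, -0.04, 6.4], [0.0, -0.0, -0.2]) [ 0.607 -0.102  0.347]
20 24 ([-5.12, -0.04, 7.81], [0.0, -0.0, -0.2]) [ 0.609 -0.109  0.333]
2 28 ([-3.72, -0.04, 9.01], [0.0, -0.0, -0.2]) [ 0.606 -0.095  0.321]
```

>>> {"method": "servo_tool", "body": {
  "plan": [
    {"xyz": [-2.6,0,2],"twist": [0,0,0],"jaw": 1},
    {"xyz": [-2.6,0,3.1],"twist": [0,0,0],"jaw": 1},
    {"xyz": [-3.2,0,4.2],"twist": [0,0,0],"jaw": 1},
    {"xyz": [-3.75,0,5.2],"twist": [0,0,0],"jaw": 1},
    {"xyz": [-4.1,0,5.8],"twist": [0,0,0],"jaw": 1},
    {"xyz": [-4.4,0,6.4],"twist": [0,0,0],"jaw": 1},
    {"xyz": [-4.4,0,6.4],"twist": [0,0,0],"jaw": 1}
  ]
}}

```text
time_s: 11.85
tool_pos: [0.6083, -0.0985, 0.3489]
tool_rot: [179.8, -0.1, 100.2]
force: [-3.2, 4.1, 11.6]
grip_width: 0.0003
grasp_force: 4.8
```

```bash
python3 - <<'E'
from h import *
st();rd('high',0,a=28)
for q in((20,24),(10,28),(-2,28)): go('high',*q,a=28)
E
```

```text
11.85 F [-3.2  4.1 11.6] |F| 12.7 box axes [ 1.4 -2.4 12.4] q [ 53.  28. -61.  91.  25.  76.  -1.]
off 18.0 dep 5.0 along -1.8
20 24 ([-1.04, -0.14, 1.59], [0.2, -0.1, -0.1]) [ 0.609 -0.109  0.333]
10 28 ([-0.35, -0.14, 2.41], [0.2, -0.1, -0.1]) [ 0.608 -0.102  0.325]
-2 28 ([0.71, -0.14, 2.97], [0.2, -0.1, -0.1]) [ 0.606 -0.092  0.319]
```

>>> {"method": "servo_tool", "body": {
  "plan": [
    {"xyz": [-0.25,0,0.5],"twist": [0,0,0],"jaw": 1},
    {"xyz": [-0.5,0,0.95],"twist": [0,0,0],"jaw": 1},
    {"xyz": [-0.75,0,1.4],"twist": [0,0,0],"jaw": 1},
    {"xyz": [-0.55,0,1.7],"twist": [0,0,0],"jaw": 1},
    {"xyz": [-0.25,0,2.0],"twist": [0,0,0],"jaw": 1},
    {"xyz": [0.1,0,2.3],"twist": [0,0,0],"jaw": 1},
    {"xyz": [0.1,0,2.3],"twist": [0,0,0],"jaw": 1}
  ]
}}

```text
time_s: 12.43
tool_pos: [0.6077, -0.0989, 0.3245]
tool_rot: [179.9, 0.1, 100.2]
force: [-0.2, 0.7, -0.4]
grip_width: 0.0002
grasp_force: 0.0
```

```bash
python3 - <<'E'
from h import *
st();rd('high',0,a=28)
E
```

```text
12.43 F [-0.2  0.7 -0.4] |F| 0.8 box axes [-0.8 -0.1  0. ] q [ 53.  29. -60.  93.  26.  74.  -2.]
off 7.1 dep 26.9 along -1.0
```

>>> {"method": "servo_tool", "body": {
  "plan": [
    {"xyz": [0.25,0,0.12],"twist": [0,0,0],"jaw": 1},
    {"xyz": [0.5,0,0.25],"twist": [0,0,0],"jaw": 1},
    {"xyz": [0.75,0,0.4],"twist": [0,0,0],"jaw": 1},
    {"xyz": [0.75,0,0.4],"twist": [0,0,0],"jaw": 1}
  ]
}}

```text
time_s: 12.77
tool_pos: [0.6069, -0.0949, 0.3222]
tool_rot: [179.9, 0.4, 100.0]
force: [-0.5, -5.7, 8.1]
grip_width: 0.0001
grasp_force: 4.3
```

```bash
python3 - <<'E'
from h import *
st();rd('high',0,a=28)
E
```

```text
12.77 F [-0.5 -5.7  8.1] |F| 10.0 box axes [ 8.7 -1.5  4.6] q [ 53.  29. -60.  93.  26.  73.  -2.]
off 3.5 dep 27.6 along -1.0
```

>>> {"method": "servo_tool", "body": {
  "plan": [
    {"xyz": [0.3,0,0.15],"twist": [0,0,0],"jaw": 1},
    {"xyz": [0.3,0,0.15],"twist": [0,0,0],"jaw": 1},
    {"xyz": [-2,0,-1],"twist": [0,0,0],"jaw": 1},
    {"xyz": [-4,0,-3],"twist": [0,0,0],"jaw": 1},
    {"xyz": [-4,0,-6],"twist": [0,0,0],"jaw": 1},
    {"xyz": [-4,0,-9],"twist": [0,0,0],"jaw": 1},
    {"xyz": [-2,0,-12],"twist": [0,0,0],"jaw": 1},
    {"xyz": [1,0,-12],"twist": [0,0,0],"jaw": 1},
    {"xyz": [5,0,-12],"twist": [0,7,0],"jaw": 1},
    {"xyz": [9,0,-12],"twist": [0,14,0],"jaw": 1}
  ]
}}

```text
time_s: 13.6
tool_pos: [0.59, -0.0012, 0.4419]
tool_rot: [179.9, -14.1, 100.2]
force: [0.1, 0.5, -1.9]
grip_width: 0.0004
grasp_force: 0.0
```

```bash
python3 - <<'E'
from h import *
st();slide();p,R,o=now();print(p,o["tool_rot"])
for a in(10,18): go('low',18,-60,a=a);go('low',18,-30,a=a)
E
```

```text
13.6 F [ 0.1  0.5 -1.9] |F| 2.0 box axes [-1.3  0.2 -1.5] q [ 54.  25. -69.  86.   9.  84.  -3.]
far not seen
low mm 0.9 px [-0.4  0. ] [522]
high not seen
near not seen
[0.58799963 0.00697556 0.4417175 ] [179.93626524 -14.90283723 100.66397498]
18 -60 ([16.34, 0.09, 21.45], [0.1, -52.9, 0.3]) [0.55  0.217 0.276]
18 -30 ([14.3, 0.07, 23.65], [0.1, -52.9, 0.3]) [0.552 0.203 0.25 ]
18 -60 ([17.61, 0.09, 23.65], [0.2, -60.9, 0.3]) [0.546 0.234 0.258]
18 -30 ([15.57, 0.08, 25.85], [0.2, -60.9, 0.3]) [0.549 0.22  0.232]
```

>>> {"method": "servo_tool", "body": {
  "plan": [
    {"xyz": [3,0,0],"twist": [0,-53,0],"jaw": 1},
    {"xyz": [7,0,0],"twist": [0,-53,0],"jaw": 1},
    {"xyz": [11,0,2],"twist": [0,-53,0],"jaw": 1},
    {"xyz": [15,0,4],"twist": [0,-53,0],"jaw": 1},
    {"xyz": [18,0,7],"twist": [0,-53,0],"jaw": 1},
    {"xyz": [20,0,10],"twist": [0,-53,0],"jaw": 1}
  ]
}}

```text
time_s: 14.15
tool_pos: [0.5515, 0.2138, 0.3943]
tool_rot: [179.4, 29.3, 99.9]
force: [0.1, -0.1, -1.3]
grip_width: 0.0007
grasp_force: 0.0
```

```bash
python3 - <<'E'
from h import *
st();p,R,o=now();print(p,o["tool_rot"])
for a in(10,18): go('low',18,-60,a=a)
E
```

```text
14.15 F [ 0.1 -0.1 -1.3] |F| 1.3 box axes [-0.5  0.1 -1.2] q [ 13.  25. -58.  90.  45.  95. -39.]
[0.55150769 0.21381277 0.39434522] [179.40754014  29.34284353  99.94476718]
18 -60 ([6.04, -0.24, 10.13], [0.4, -8.7, -0.3]) [0.55  0.217 0.276]
18 -60 ([8.49, -0.26, 10.82], [0.4, -16.7, -0.4]) [0.546 0.234 0.258]
```

```bash
python3 - <<'E'
from h import *
for q in((18,-60),(18,-30),(18,-5),(18,6)): go('low',*q,a=15)
axes('low',a=15)
E
```

```text
18 -60 ([7.59, -0.25, 10.52], [0.4, -13.7, -0.4]) [0.548 0.228 0.265]
18 -30 ([7.66, -0.27, 13.52], [0.4, -13.7, -0.4]) [0.55  0.214 0.239]
18 -5 ([7.71, -0.29, 16.02], [0.4, -13.7, -0.4]) [0.552 0.203 0.217]
18 6 ([7.74, -0.3, 17.12], [0.4, -13.7, -0.4]) [0.553 0.197 0.207]
out [ 0.966  0.    -0.259] down [ 0.259 -0.     0.966]
```

>>> {"method": "servo_tool", "body": {
  "plan": [
    {"xyz": [5,-0.2,3],"twist": [0.4,-13.7,-0.4],"jaw": 1},
    {"xyz": [7.6,-0.2,6],"twist": [0.4,-13.7,-0.4],"jaw": 1},
    {"xyz": [7.6,-0.2,10],"twist": [0.4,-13.7,-0.4],"jaw": 1},
    {"xyz": [7.6,-0.2,12],"twist": [0.4,-13.7,-0.4],"jaw": 1},
    {"xyz": [7.65,-0.3,13.5],"twist": [0.4,-13.7,-0.4],"jaw": 1},
    {"xyz": [7.7,-0.3,15],"twist": [0.4,-13.7,-0.4],"jaw": 1},
    {"xyz": [7.7,-0.3,16],"twist": [0.4,-13.7,-0.4],"jaw": 1},
    {"xyz": [7.75,-0.3,16.6],"twist": [0.4,-13.7,-0.4],"jaw": 1},
    {"xyz": [7.75,-0.3,17.1],"twist": [0.4,-13.7,-0.4],"jaw": 1},
    {"xyz": [7.75,-0.3,17.1],"twist": [0.4,-13.7,-0.4],"jaw": 1}
  ]
}}

```text
time_s: 14.98
tool_pos: [0.5531, 0.1963, 0.2086]
tool_rot: [-179.8, 42.7, 100.4]
force: [-4.2, 6.2, 10.0]
grip_width: 0.0002
grasp_force: 4.7
```

```bash
python3 - <<'E'
from h import *
st();rd('low',0,a=15)
E
```

```text
14.98 F [-4.2  6.2 10. ] |F| 12.5 box axes [-1.4 -3.  12.1] q [  4.  38. -49.  99.  61.  92. -54.]
off 17.2 dep 5.5 along -0.9
```

>>> {"method": "servo_tool", "body": {
  "plan": [
    {"xyz": [0.12,0,0.45],"twist": [0,0,0],"jaw": 1},
    {"xyz": [0.25,0,0.9],"twist": [0,0,0],"jaw": 1},
    {"xyz": [0.35,0,1.35],"twist": [0,0,0],"jaw": 1},
    {"xyz": [0.45,0,1.75],"twist": [0,0,0],"jaw": 1},
    {"xyz": [0.1,0,2.0],"twist": [0,0,0],"jaw": 1},
    {"xyz": [-0.25,0,2.2],"twist": [0,0,0],"jaw": 1},
    {"xyz": [-0.6,0,2.45],"twist": [0,0,0],"jaw": 1},
    {"xyz": [-0.6,0,2.45],"twist": [0,0,0],"jaw": 1}
  ]
}}

```text
time_s: 15.65
tool_pos: [0.5571, 0.1728, 0.1928]
tool_rot: [-179.6, 42.8, 100.3]
force: [-0.2, -0.3, -0.3]
grip_width: 0.0003
grasp_force: 0.0
```

```bash
python3 - <<'E'
from h import *
st();rd('low',0,a=15)
E
```

```text
15.65 F [-0.2 -0.3 -0.3] |F| 0.5 box axes [ 0.1 -0.2 -0.4] q [  6.  38. -48. 101.  62.  90. -54.]
off 3.3 dep 30.6 along -1.7
```

Force zero again, so it has likely snapped. I'll press home with a small feel, then retreat.

>>> {"method": "servo_tool", "body": {
  "plan": [
    {"xyz": [-0.3,0,0.1],"twist": [0,0,0],"jaw": 1},
    {"xyz": [-0.55,0,0.15],"twist": [0,0,0],"jaw": 1},
    {"xyz": [-0.55,0,0.15],"twist": [0,0,0],"jaw": 1}
  ]
}}

```text
time_s: 15.9
tool_pos: [0.5568, 0.1704, 0.1939]
tool_rot: [-179.4, 42.5, 100.7]
force: [-0.5, 4.5, -2.6]
grip_width: 0.0007
grasp_force: 2.5
```

```bash
python3 - <<'E'
from h import *
st();rd('low',0,a=15)
E
```

```text
15.9 F [-0.5  4.5 -2.6] |F| 5.2 box axes [-5.2  0.3 -0.2] q [  6.  38. -48. 101.  62.  89. -53.]
off 1.7 dep 31.0 along -2.2
```

>>> {"method": "servo_tool", "body": {
  "plan": [
    {"xyz": [-0.4,0,0.1],"twist": [0,0,0],"jaw": 1},
    {"xyz": [-0.4,0,0.1],"twist": [0,0,0],"jaw": 1},
    {"xyz": [1.5,0,-1],"twist": [0,0,0],"jaw": 1},
    {"xyz": [3,0,-4],"twist": [0,0,0],"jaw": 1},
    {"xyz": [3,0,-8],"twist": [0,0,0],"jaw": 1},
    {"xyz": [1,0,-11],"twist": [0,7,0],"jaw": 1},
    {"xyz": [-2,0,-14],"twist": [0,14,0],"jaw": 1},
    {"xyz": [-5,-2,-16],"twist": [0,21,0],"jaw": 1},
    {"xyz": [-6,-5,-18],"twist": [0,28,0],"jaw": 1},
    {"xyz": [-6,-9,-18],"twist": [0,28,0],"jaw": 1}
  ]
}}

```text
time_s: 16.73
tool_pos: [0.4585, 0.2305, 0.3724]
tool_rot: [180.0, 14.3, 99.9]
force: [-0.9, 0.3, 2.1]
grip_width: 0.0002
grasp_force: 0.0
```

```bash
python3 - <<'E'
from h import *
st();p,R,o=now();print(p)
a=env.read_camera("scene")["img"][130:290,120:330,::-1]; b=env.read_camera("side")["img"][130:290,200:410,::-1]
cv2.imwrite("pics/c4.png",cv2.resize(np.hstack([a,b]),None,fx=1.9,fy=1.9))
E
```

```text
16.73 F [-0.9  0.3  2.1] |F| 2.3 box axes [ 0.6 -0.8  2. ] q [ 28.  16. -71. 102.  27.  83. -39.]
[0.458486   0.23052199 0.37241399]
```

View pics/c4.png

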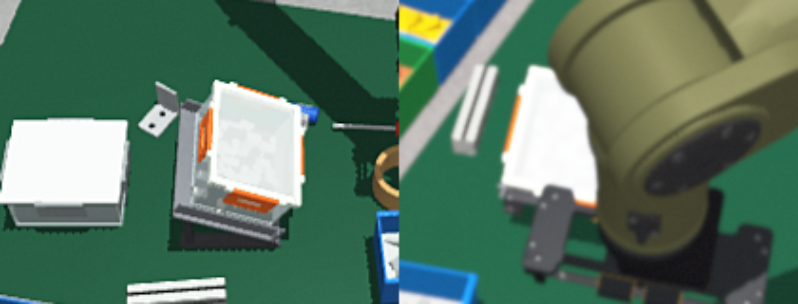

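In the scene view the high and far clips lie against the walls, and the low clip shows only as a thin strip at (302,150). The near clip isn't clear and the arm blocks the side view, so I'll move the arm away and look again.

>>> {"method": "servo_tool", "body": {
  "plan": [
    {"xyz": [0,0,-4],"twist": [0,5,0],"jaw": 1},
    {"xyz": [-2,0,-8],"twist": [0,10,0],"jaw": 1},
    {"xyz": [-6,0,-9],"twist": [0,14,0],"jaw": 1},
    {"xyz": [-10,0,-9],"twist": [0,14,0],"jaw": 1},
    {"xyz": [-14,0,-9],"twist": [0,14,0],"jaw": 1},
    {"xyz": [-18,0,-9],"twist": [0,14,0],"jaw": 1},
    {"xyz": [-22,0,-8],"twist": [0,14,0],"jaw": 1},
    {"xyz": [-26,0,-7],"twist": [0,14,0],"jaw": 1},
    {"xyz": [-30,0,-6],"twist": [0,14,0],"jaw": 1},
    {"xyz": [-34,0,-5],"twist": [0,14,0],"jaw": 1}
  ]
}}

```text
time_s: 17.67
tool_pos: [0.5127, -0.0829, 0.5026]
tool_rot: [-179.4, 0.9, 100.1]
force: [0.2, 0.6, 0.4]
grip_width: 0.0004
grasp_force: 0.0
```

>>> {"method": "servo_tool", "body": {
  "plan": [
    {"xyz": [-4,0,0],"twist": [0,0,0],"jaw": 1},
    {"xyz": [-8,0,0],"twist": [0,0,0],"jaw": 1},
    {"xyz": [-12,0,0],"twist": [0,0,0],"jaw": 1},
    {"xyz": [-16,0,0],"twist": [0,0,0],"jaw": 1},
    {"xyz": [-20,0,0],"twist": [0,0,0],"jaw": 1},
    {"xyz": [-20,0,0],"twist": [0,0,0],"jaw": 1}
  ]
}}

```text
time_s: 18.17
tool_pos: [0.547, -0.2889, 0.5021]
tool_rot: [-179.3, 0.8, 99.4]
force: [-1.0, -1.8, -0.7]
grip_width: 0.0006
grasp_force: 0.0
```

```bash
python3 - <<'E'
from h import *
st();p,R,o=now();print(p)
a=env.read_camera("scene")["img"][150:260,190:310,::-1]; b=env.read_camera("side")["img"][140:250,240:360,::-1]
cv2.imwrite("pics/c5.png",cv2.resize(np.hstack([a,b]),None,fx=3.3,fy=3.3))
E
```

```text
18.17 F [-1.  -1.8 -0.7] |F| 2.1 box axes [ 1.  -1.3 -1.3] q [ 67.  21. -55.  77.  18.  91.  23.]
[ 0.54702433 -0.28887399  0.50207227]
```

View pics/c5.png

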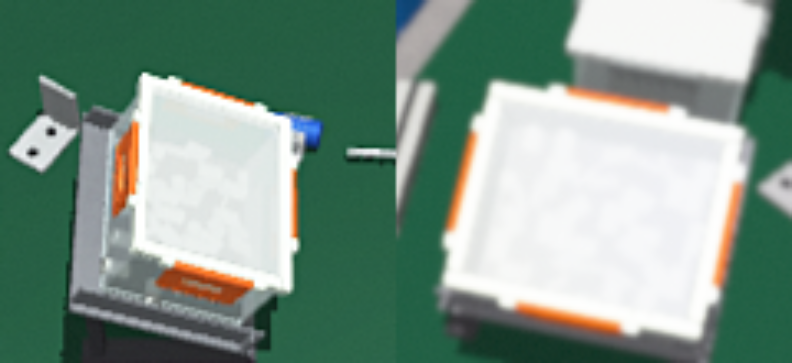

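All four clips show only as thin strips against the walls at (572,316), (618,98), (460,185) and (728,230). All are shut, nothing else has moved, and the arm is clear, so I'm handing it in.

```bash
python3 -c "
from cell import env
print(env.sign_off())"
```

```text
the job is handed in; nothing more can be done
None
```

All four clips are snapped shut, the highest force reading was about 23 N, the other things on the bench look unmoved, and the job was handed in at about 18 s with the arm clear.

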